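Close and bolt a plaster press mould

ROBOT

A 7-joint arm with a two-finger parallel gripper is mounted at the origin on the work surface. World frame = base frame: x ahead of the robot, y to its left, z up, the work surface at z = 0. Lengths are in m, angles in rad, forces in N, time in s.
With the tool pointing down it reaches from about 0.4 to 0.85 m from the base axis. Payload 10.4 kg.
Tool frame: the origin (TCP) lies between the finger pads; the fingertips stand r.nose_length ahead of it and the grasp point (between the pads) lies 6 mm ahead of it (r.nose_length is the distance from the TCP to the fingertips, in m); z points along the fingers, x is the direction in which the jaws open and shut, and the axes are right-handed (so a half turn about z gives the same grasp; the last joint's range is limited). The gripper opens to 87 mm and grips with 3 to 60 N. Pads are 19 mm wide; open, the fingers measure 117 mm over their backs; the gripper's body (75 mm by 190 mm) begins 51 mm behind the grasp point.
Start: joints at [1.175, 0.332, -0.065, 1.46, 0.022, 1.35, -0.088], TCP at [0.228, -0.582, 0.248] pointing down, gripper open.
Joint ranges: [-2.6, 2.6], [-0.5, 2.12], [-1.47, 1.34], [0.16, 2.42], [-1.27, 4.41], [0.06, 2.06], [-2.6, 2.6]. Speed limits (rad/s): [2.22, 2.22, 2.79, 2.79, 3.14, 3.14, 3.14].

INTERFACE

Orientations are given as a unit quaternion [x, y, z, w].
In Python, from bench import r gives the robot as it stands. The module is installed in compiled form; this text tells all that it offers.
- The arm moves only by the shell command python3 -m creep 'ROWS' [OPENING] [FORCE]. ROWS is JSON, a list of rows, each an object of numbers: "x", "y", "z": the shift along the world's x, y, z in m; "spin": the turn about the world's z in degrees. In form: [{"x": .., "y": .., "z": .., "spin": ..}, ...]. A call has 1 to 12 rows; each row is the pose to reach, as a shift and turn from the pose commanded when the call began; what a row does not reach only later rows make up. A row lasts 1/8 s, in which the tool goes at most 62.5 mm and 10.7 degrees, less where a joint would pass 70% of its speed; a pose out of reach is approached as far as the arm can. A call with a gripper value outside its range is refused whole. OPENING is the finger opening in m, from 0 to 0.087, set as the call begins (- or left out, the last holds). The fingers move at their own pace and stop on an object; FORCE is the grip in N (left out, the last holds). Time passes only in rows, so rows that repeat a pose let the fingers close. It gives the time, the measured TCP pose, the force and the opening at its end, in the units of the state.
- r.read_state(): the state, without advancing time (a new reading comes with each control period).
- r.camera(name): name is "scene" or "top"; returns a dict with "pixels" (384x512x3 uint8, blue, green, red), "z_map" (384x512 float32, m along the optical axis (not along the pixel's ray), 0 where there is no reading), "K" (3x3 intrinsics, pixels), "R" (3x3) and "t" (3): a world point X has camera coordinates R X + t. Camera axes: x right, y down, z forward; pixel columns grow to the right and rows downward; lengths in m; the calibration is good to about 2 mm. A picture is of the moment at which its call begins.
- r.close_job(): hands the job in, once; it reports no verdict.
The state is a dict: "time": time; "joint_positions": joint angles; "joint_vel": joint speeds; "joint_torque": joint torques, N m; "ee_pos": TCP position; "eef_rot": TCP orientation; "ft_force": force on the tool from outside, world axes, zero at the start; "torque": the same for the moment, N m; "width": finger opening in m.
Only numpy, scipy, OpenCV 4.12 (cv2) and the standard library are available. Lean on these libraries where they do the work, as an engineer would, in place of code of your own. Each camera call takes 0.05 s, during which the arm holds its last target. There are 200 camera calls.

TASK

Close the press mould: draw its slide bolt right back, take the plaster cover by its wooden grip from the sloping rack and set it level on the lower half, edges flush all round, gently and without dropping it. Then push the bolt fully home over the cover, let go, and leave the other things on the bench where they are.

Things in the scene. Friction and masses are not known exactly. Their poses are not given: they have to be found in the camera images.
- fixture: Fixed mould stand: steel base plate and on it the lower half of a plaster press mould, a block 120 (x) x 140 (y) mm, its flat upper face 60 mm above the table, with a 76 x 88 mm dish cavity. Origin: on the table under the block's centre; z up. At y = 82 to 104 mm a grey guide pillar (56 mm in x, top at 107 mm), through which the bolt slides along y.
- mould_top (a point): Centre of the upper face of the lower mould half, 60 mm above the table; its axes are those of the fixture. The underside of the cover belongs here, the 120 mm sides over the 120 mm sides (either way round).
- bolt (a joint): Steel slide bolt, a bar 24 wide, 9 thick, 90 to 99 mm above the table. 0 m: fully home, nose 20 mm in over the mould (in the way of the cover; 4 mm above a seated cover's slab). 0.040: fully out, nose 20 mm clear of the mould's edge. Moves out to the fixture's +y; about 4 N of friction, stays where left, firm stops at both ends. May start up to 12 mm out.
- bolt_knob (a point): Point in the bolt's knob, an upright black cylinder, diameter 18 mm, standing on the bar from 99 to 139 mm above the table; the point is on its axis at 120 mm, 145 mm to +y of the fixture's origin when home, 185 mm when out. At least 32 mm free for fingers all round.
- rack: A wooden drying rack, fixed to the table: a board 150 x 170 mm sloping up at 32 degrees (0.56 rad) to the rack's +x, with a ledge at its low edge. Its low side is turned roughly to the robot. Origin on the table under the middle of the board; the middle of the board's upper face is 75 mm up.
- cover: Mould cover, a loose plaster slab 120 (x) x 140 (y) x 26 (z) mm, about 0.5 kg, with a wooden grip bar amid its upper face: 22 thick (x), 64 long (y), 40 tall, top 66 mm above the underside. Origin: centre of the underside; z out of the upper face. Starts on the rack, tilted with its slope, x pointing up the slope. The plaster chips if it is dropped or slammed.
- cover_grip (a point): Point in the cover's grip bar, in its middle, 50 mm above the underside (24 mm above the slab's upper face).
- cup: A bystander to leave alone: a small open terracotta cup, 64 mm across, 75 mm tall; loose, origin at the centre of its underside.
- jar_a: A bystander to leave alone: a glaze jar with a black cap, 56 mm across, 75 mm tall; loose, origin at the centre of its underside.
- jar_b: A bystander to leave alone: a glaze jar with a white cap, 56 mm across, 75 mm tall; loose, origin at the centre of its underside.
- brush: A bystander to leave alone: a 190 mm brush lying on the table; loose, origin at the middle of its underside.
- palette: A bystander to leave alone: a 200 mm spatula lying on the table; loose, origin at the middle of its underside.
- blank: A bystander to leave alone: a small plain plaster block without a grip, 75 x 60 x 22 mm; loose, origin at the centre of its underside.

How it is judged:
By the outcome, as a careful person would: the job done as asked, in the order asked, and still so for the second after the job is handed in, with the robot touching nothing.
It also fails if it takes over 64 s, if anything falls off the work surface, if the arm or the gripper's body presses on something with over 40 N, if the wrist force passes 120 N, or if a joint passes its speed limit or range.

## Working session

There is one attempt and no reset: what is moved stays moved. The work goes in short steps, Python scripts to look and compute and a shell command to move; the robot and the scene stay as the last step left them, time stands still between calls to the robot, and variables do not carry over. Pictures are saved under pics/ and viewed, about 8 in all and at most 12, crops included, and the job is handed in when it is done.

```bash
mkdir -p pics; cat > h.py <<'E'
from bench import r
import numpy as np, cv2
def cloud(c):
    z=c["z_map"];v,u=np.mgrid[:z.shape[0],:z.shape[1]];K=c["K"]
    P=np.dstack([(u-K[0,2])/K[0,0]*z,(v-K[1,2])/K[1,1]*z,z])
    W=(P-c["t"])@c["R"]; W[z==0]=np.nan
    return W
E
python3 - <<'E'
from h import *
s=r.read_state();print(s,r.nose_length)
for n in("scene","top"):
    c=r.camera(n);cv2.imwrite(f"pics/{n}0.png",c["pixels"]);np.savez(f"{n}0.npz",**c)
    print(n,c["K"],c["R"],c["t"],-c["R"].T@c["t"],(c["z_map"]==0).mean())
E
```

```text
{'time': 0.0, 'joint_positions': array([ 1.17541475,  0.33286808, -0.06469467,  1.46099056,  0.02161798,
        1.34990756, -0.08847547]), 'joint_vel': array([ 0.00095298, -0.00054887,  0.00062141, -0.00099624,  0.0016087 ,
       -0.00150804,  0.00235098]), 'joint_torque': array([-2.24531323e-04, -6.23247313e+01,  2.49419123e-02, -3.89893162e+01,
       -6.12251577e-02,  3.98353406e-02,  1.85298381e-04]), 'ee_pos': array([ 0.22747886, -0.58172884,  0.24673278]), 'eef_rot': array([ 8.25908283e-01, -5.63804011e-01, -6.34394540e-04, -3.78490458e-04]), 'ft_force': array([0.72895271, 1.1824058 , 0.32473701]), 'torque': array([-0.00520068,  0.00841817,  0.01743818]), 'width': 0.08725105740601846} 0.025
scene [[347.58845642   0.         248.88270713]
 [  0.         347.58845642 191.96942022]
 [  0.           0.           1.        ]] [[-0.4024419   0.9152943  -0.01663919]
 [ 0.73331775  0.31144274 -0.60435792]
 [-0.54798321 -0.25542076 -0.79653916]] [ 0.17028311 -0.36668269  1.12110864] [0.95177269 0.24469593 0.67423272] 0.0039825439453125
top [[414.22354576   0.         258.5190517 ]
 [  0.         414.22354576 188.42630512]
 [  0.           0.           1.        ]] [[-0.00379703 -0.99992433  0.01170099]
 [-0.9927861   0.00236715 -0.11987555]
 [ 0.11983878 -0.01207175 -0.99271997]] [0.03543196 0.5499091  1.13776438] [0.40972835 0.04786236 1.19498749] 0.003977457682291667
```

View pics/scene0.png

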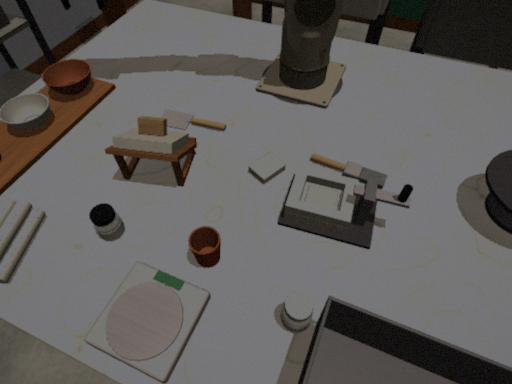

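View pics/top0.png

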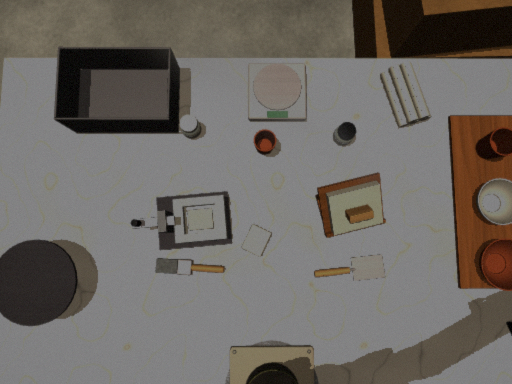

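The scene view shows the cover on its rack at about (150,140), the mould stand at (330,205) and the knob at (405,192). In the top view the mould centre is near (200,220), the knob at (136,223), the cover at (357,205) and its grip at (359,214). Next I measure them.

```bash
python3 - <<'E'
from h import *
def rect(p,n):
    q=cv2.minAreaRect((p[:,:2]*1000).astype(np.float32));b=cv2.boxPoints(q)
    e=b[1]-b[0];f=b[2]-b[1]
    ang=lambda e:np.degrees(np.arctan2(e[1],e[0]))
    print(n,len(p),"c",np.round(q[0],1),"med z",np.round(np.median(p[:,2])*1000,1),"edges",round(np.hypot(*e),1),round(ang(e),1),round(np.hypot(*f),1),round(ang(f),1))
for n in("top","scene"):
    c=dict(np.load(n+"0.npz"));W=cloud(c);print(n)
    X,Y,Z=W[...,0],W[...,1],W[...,2]
    f=(X>.3)&(X<.62)&(Y>.05)&(Y<.42)
    rect(W[f&(Z>.055)&(Z<.065)],"mouldtop")
    rect(W[f&(Z>.004)&(Z<.02)&(Y<.32)],"base")
    rect(W[f&(Z>.102)&(Z<.112)],"pillar")
    rect(W[f&(Z>.086)&(Z<.1015)],"bar")
    rect(W[f&(Z>.115)&(Z<.146)],"knob")
    g=(X>.3)&(X<.62)&(Y<-.05)&(Y>-.4)
    p=W[g&(Z>.05)]
    # slab plane by RANSAC-ish refits
    m=np.ones(len(p),bool)
    rng=np.random.default_rng(0);best=None
    for _ in range(500):
        a=p[rng.choice(len(p),3,False)];nn=np.cross(a[1]-a[0],a[2]-a[0])
        L=np.linalg.norm(nn)
        if L<1e-6: continue
        nn/=L; nn*=np.sign(nn[2]); d=(p-a[0])@nn
        if nn[2]<.75 or nn[2]>.93: continue
        k=(abs(d)<.003).sum()
        if best is None or k>best[0]:best=(k,nn,a[0])
    k,nn,a0=best;d=(p-a0)@nn;q=p[abs(d)<.003];a0=q.mean(0);nn=np.linalg.svd(q-a0)[2][2];nn*=np.sign(nn[2])
    d=(p-a0)@nn
    print("plane n",nn.round(3),"tilt",np.degrees(np.arccos(nn[2])).round(1),"downslope az",np.degrees(np.arctan2(nn[1],nn[0])).round(1),len(q))
    ux=-np.array([nn[0],nn[1],0]);ux/=np.linalg.norm(ux);uy=np.cross([0,0,1],ux);ux=np.cross(uy,nn)
    for lab,mm in(("slab",abs(d)<.004),("griptop",(d>.034)&(d<.046))):
        s=p[mm];loc=np.c_[(s-a0)@ux,(s-a0)@uy,(s-a0)@nn]
        rect(loc,lab)
        q2=cv2.minAreaRect((loc[:,:2]*1000).astype(np.float32))[0]
        h=np.median(loc[:,2]); C=a0+ux*q2[0]/1000+uy*q2[1]/1000+nn*h
        print("  world centre",(C*1000).round(1)," ->cover_grip",((C-nn*(.016 if lab=='griptop' else -.024))*1000).round(1))
    print("uy az",np.degrees(np.arctan2(uy[1],uy[0])).round(1))
E
```

```text
top
mouldtop 1351 c [463.2 211.6] med z 60.1 edges 170.0 -85.4 120.2 4.6
base 2024 c [459.8 186. ] med z 11.0 edges 319.7 -0.1 267.2 89.9
pillar 210 c [460.4 300.9] med z 106.8 edges 57.2 -14.1 89.2 75.9
bar 247 c [459.6 312.2] med z 98.8 edges 52.5 -5.1 111.6 84.9
knob 53 c [451.4 351. ] med z 138.5 edges 15.8 -23.2 16.5 66.8
plane n [-0.514 -0.13   0.848] tilt 32.0 downslope az -165.8 1503
slab 1642 c [-5.7 -2.2] med z -0.2 edges 123.8 -0.4 141.6 89.6
  world centre [ 484.3 -224.9   97. ]  ->cover_grip [ 471.9 -228.1  117.3]
griptop 204 c [-5.7 -1.7] med z 39.3 edges 64.3 -89.9 23.7 0.1
  world centre [ 463.9 -229.5  130.4]  ->cover_grip [ 472.1 -227.4  116.9]
uy az 104.2
scene
mouldtop 1835 c [463.3 213.1] med z 60.1 edges 173.6 -84.7 123.0 5.3
base 2271 c [457.6 185.1] med z 10.9 edges 313.5 -0.0 269.6 90.0
pillar 281 c [454.3 318. ] med z 107.1 edges 81.6 -84.2 57.6 5.8
bar 523 c [456.8 312.4] med z 98.6 edges 111.9 -86.5 55.2 3.5
knob 127 c [452.8 351.4] med z 134.1 edges 17.4 -66.5 16.7 23.5
plane n [0.423 0.102 0.9  ] tilt 25.8 downslope az 13.5 653
slab 845 c [2.8 0.9] med z 0.3 edges 169.8 -89.5 46.3 0.5
  world centre [ 546.2 -207.   117.1]  ->cover_grip [ 556.3 -204.6  138.8]
griptop 0 c [0. 0.] med z nan edges 0.0 0.0 0.0 0.0
  world centre [nan nan nan]  ->cover_grip [nan nan nan]
uy az -76.5
  return _methods._mean(a, axis=axis, dtype=dtype,
  ret = ret.dtype.type(ret / rcount)
```

```bash
python3 - <<'E'
from h import *
for n in("top","scene"):
    c=dict(np.load(n+"0.npz"));W=cloud(c);X,Y,Z=W[...,0],W[...,1],W[...,2]
    cc=np.array([.463,.197])
    for a in (4.0,5.,):
        pass
    t=np.radians(5);R=np.array([[np.cos(t),np.sin(t)],[-np.sin(t),np.cos(t)]])
    L=(W[...,:2]-cc)@R.T
    m=(abs(L[...,0])<.07)&(L[...,1]>-.09)&(L[...,1]<.078)&(abs(Z-.06)<.004)
    q=cv2.minAreaRect((W[m][:,:2]*1000).astype(np.float32));print(n,"block",q)
    l=L[m]*1000
    # edge lines: per-bin extremes
    for ax,sg in((0,1),(0,-1),(1,-1),(1,1)):
        o=1-ax;b=np.round(l[:,o]/6);xs=[];ys=[]
        for k in np.unique(b):
            s=l[b==k]
            if abs(k*6)<50: xs.append(k*6);ys.append((s[:,ax]*sg).max()*sg)
        A=np.polyfit(xs,ys,1);print("  edge",'xy'[ax],sg,"off",A[1].round(1),"slope deg",np.degrees(np.arctan(A[0])).round(2),"med",np.median(ys).round(1))
    m=(abs(L[...,0])<.05)&(L[...,1]>.05)&(L[...,1]<.13)&(abs(Z-.107)<.003)
    l=L[m]*1000;print(" pillar top",l.min(0).round(1),l.max(0).round(1))
    m=(abs(L[...,0])<.03)&(L[...,1]>.12)&(L[...,1]<.2)&(Z>.136)&(Z<.142)
    l=L[m]*1000;print(" knobtop",l.min(0).round(1),l.max(0).round(1),W[m].mean(0).round(4))
    m=(abs(L[...,0])<.02)&(L[...,1]>.02)&(L[...,1]<.085)&(abs(Z-.099)<.003)
    l=L[m]*1000;print(" nose",l.min(0).round(1),l.max(0).round(1))
E
```

```text
top block ((464.5992736816406, 196.6204376220703), (120.05178833007812, 140.13992309570312), 4.962355613708496)
  edge x 1 off 60.5 slope deg 0.56 med 60.2
  edge x -1 off -57.3 slope deg 0.0 med -57.3
  edge y -1 off -69.5 slope deg 0.11 med -69.5
  edge y 1 off 67.9 slope deg -0.35 med 68.2
 pillar top [-25.9  67.3] [ 29.7 107.1]
 knobtop [ -5.4 147.1] [  8.1 162.5] [0.4509 0.3508 0.1393]
 nose [-12.9  60.1] [13.5 82.3]
scene block ((464.8662109375, 196.1868438720703), (123.02059173583984, 139.66580200195312), 5.2658467292785645)
  edge x 1 off 62.1 slope deg -0.51 med 62.1
  edge x -1 off -58.2 slope deg -0.44 med -58.2
  edge y -1 off -70.5 slope deg 0.18 med -70.6
  edge y 1 off 66.4 slope deg 3.43 med 67.9
 pillar top [-26.7  80.7] [ 30.7 103.1]
 knobtop [ -5.6 146.1] [ 11.  162.6] [0.4525 0.351  0.1388]
 nose [-14.   59.6] [17.2 81.4]
```

Everything agrees with the given sizes: the fixture is at (0.4647, 0.1965) with yaw 5°, the knob is 10 mm out at (0.4512, 0.351), and cover_grip is at (0.472, -0.228, 0.117) with its long axis at azimuth 104°. Now I go to the knob.

```bash
python3 -m creep '[{"x":0.03,"y":0.03,"z":0},{"x":0.07,"y":0.07,"z":0,"spin":-4},{"x":0.11,"y":0.11,"z":0,"spin":-8},{"x":0.15,"y":0.15,"z":0,"spin":-12},{"x":0.19,"y":0.19,"z":0,"spin":-16},{"x":0.22,"y":0.24,"z":0,"spin":-16.3},{"x":0.24,"y":0.29,"z":0,"spin":-16.3},{"x":0.25,"y":0.34,"z":0,"spin":-16.3},{"x":0.25,"y":0.4,"z":0,"spin":-16.3},{"x":0.25,"y":0.46,"z":0,"spin":-16.3},{"x":0.25,"y":0.52,"z":0,"spin":-16.3},{"x":0.245,"y":0.58,"z":0,"spin":-16.3}]' 0.045 20
python3 -m creep '[{"x":0,"y":0.06,"z":0},{"x":-0.005,"y":0.12,"z":0},{"x":-0.008,"y":0.18,"z":0},{"x":-0.012,"y":0.24,"z":0},{"x":-0.017,"y":0.3,"z":0},{"x":-0.02,"y":0.34,"z":0},{"x":-0.022,"y":0.353,"z":0},{"x":-0.022,"y":0.353,"z":0}]'
```

```text
invalid input at $[0]: expected keys x, y, z, spin
invalid input at $[0]: expected keys x, y, z, spin
```

```bash
python3 -m creep '[{"x":0.03,"y":0.03,"z":0,"spin":0},{"x":0.07,"y":0.07,"z":0,"spin":-4},{"x":0.11,"y":0.11,"z":0,"spin":-8},{"x":0.15,"y":0.15,"z":0,"spin":-12},{"x":0.19,"y":0.19,"z":0,"spin":-16},{"x":0.22,"y":0.24,"z":0,"spin":-16.3},{"x":0.24,"y":0.29,"z":0,"spin":-16.3},{"x":0.25,"y":0.34,"z":0,"spin":-16.3},{"x":0.25,"y":0.4,"z":0,"spin":-16.3},{"x":0.25,"y":0.46,"z":0,"spin":-16.3},{"x":0.25,"y":0.52,"z":0,"spin":-16.3},{"x":0.245,"y":0.58,"z":0,"spin":-16.3}]' 0.045 20
python3 -m creep '[{"x":0,"y":0.06,"z":0,"spin":0},{"x":-0.005,"y":0.12,"z":0,"spin":0},{"x":-0.008,"y":0.18,"z":0,"spin":0},{"x":-0.012,"y":0.24,"z":0,"spin":0},{"x":-0.017,"y":0.3,"z":0,"spin":0},{"x":-0.02,"y":0.34,"z":0,"spin":0},{"x":-0.022,"y":0.353,"z":0,"spin":0},{"x":-0.022,"y":0.353,"z":0,"spin":0}]'
```

```text
time: 1.6
ee_pos: [0.4722, -0.0002, 0.2474]
eef_rot: [0.738, -0.675, 0.0, 0.0]
ft_force: [0.5, 0.5, 0.1]
width: 0.0447
time: 2.6
ee_pos: [0.4504, 0.3509, 0.2471]
eef_rot: [0.738, -0.675, -0.0, 0.0]
ft_force: [0.8, -0.6, -1.0]
width: 0.0449
```

```bash
python3 -m creep '[{"x":0.001,"y":0,"z":-0.04,"spin":0},{"x":0.001,"y":0,"z":-0.08,"spin":0},{"x":0.001,"y":0,"z":-0.105,"spin":0},{"x":0.001,"y":0,"z":-0.116,"spin":0},{"x":0.001,"y":0,"z":-0.116,"spin":0}]' 
python3 -m creep '[{"x":0,"y":0,"z":0,"spin":0},{"x":0,"y":0,"z":0,"spin":0},{"x":0,"y":0,"z":0,"spin":0},{"x":0,"y":0,"z":0,"spin":0},{"x":0,"y":0,"z":0,"spin":0},{"x":0,"y":0,"z":0,"spin":0}]' 0.01 20
```

```text
time: 3.22
ee_pos: [0.4522, 0.3498, 0.1316]
eef_rot: [0.737, -0.676, 0.0, 0.0]
ft_force: [-0.2, 0.8, -0.5]
width: 0.0449
time: 3.98
ee_pos: [0.4518, 0.3514, 0.132]
eef_rot: [0.738, -0.675, -0.0, -0.0]
ft_force: [-0.0, 2.6, 4.6]
width: 0.0171
```

```bash
python3 -m creep '[{"x":-0.0005,"y":0.006,"z":0,"spin":0},{"x":-0.001,"y":0.012,"z":0,"spin":0},{"x":-0.0016,"y":0.018,"z":0,"spin":0},{"x":-0.002,"y":0.024,"z":0,"spin":0},{"x":-0.0025,"y":0.028,"z":0,"spin":0},{"x":-0.0027,"y":0.031,"z":0,"spin":0},{"x":-0.0027,"y":0.031,"z":0,"spin":0}]'
```

```text
time: 4.85
ee_pos: [0.4492, 0.3815, 0.1319]
eef_rot: [0.738, -0.675, 0.001, 0.0]
ft_force: [-1.2, -2.4, 7.2]
width: 0.0173
```

```bash
python3 -m creep '[{"x":0,"y":0.002,"z":0,"spin":0},{"x":-0.0003,"y":0.004,"z":0,"spin":0},{"x":-0.0003,"y":0.004,"z":0,"spin":0},{"x":-0.0003,"y":0.004,"z":0,"spin":0}]'
```

```text
time: 5.35
ee_pos: [0.4493, 0.3819, 0.1317]
eef_rot: [0.737, -0.676, 0.002, 0.003]
ft_force: [-5.0, -16.5, 16.8]
width: 0.0176
```

```bash
python3 -m creep '[{"x":0,"y":-0.004,"z":0,"spin":0},{"x":0,"y":-0.004,"z":0,"spin":0},{"x":0,"y":-0.004,"z":0,"spin":0},{"x":0,"y":-0.004,"z":0,"spin":0},{"x":0,"y":-0.004,"z":0.03,"spin":0},{"x":0,"y":-0.004,"z":0.08,"spin":0},{"x":0,"y":-0.004,"z":0.118,"spin":0}]' 0.045 20
python3 -m creep '[{"x":0.003,"y":-0.05,"z":0,"spin":0},{"x":0.006,"y":-0.11,"z":0,"spin":0},{"x":0.01,"y":-0.17,"z":0,"spin":0},{"x":0.015,"y":-0.23,"z":0,"spin":0},{"x":0.02,"y":-0.29,"z":0,"spin":0},{"x":0.023,"y":-0.35,"z":0,"spin":0},{"x":0.023,"y":-0.41,"z":0,"spin":2},{"x":0.023,"y":-0.47,"z":0,"spin":4},{"x":0.023,"y":-0.53,"z":0,"spin":6},{"x":0.023,"y":-0.58,"z":0,"spin":9.2},{"x":0.023,"y":-0.61,"z":0,"spin":9.2},{"x":0.023,"y":-0.61,"z":0,"spin":9.2}]' 0.087
python3 - <<'E'
from h import *
c=r.camera("top");cv2.imwrite("pics/top1.png",c["pixels"])
W=cloud(c);X,Y,Z=np.moveaxis(W,2,0)
m=(abs(X-.449)<.04)&(abs(Y-.385)<.04)&(Z>.136)&(Z<.142);print("knob",W[m].mean(0))
print(r.read_state()["ee_pos"])
E
```

```text
time: 6.22
ee_pos: [0.4486, 0.3823, 0.2515]
eef_rot: [0.738, -0.675, 0.0, -0.001]
ft_force: [0.1, -0.2, -0.4]
width: 0.0449
time: 7.72
ee_pos: [0.4711, -0.2304, 0.2491]
eef_rot: [0.788, -0.615, -0.0, 0.0]
ft_force: [0.7, 0.7, -0.6]
width: 0.0872
knob [0.44899973 0.38068121 0.13874315]
[ 0.47155311 -0.22845312  0.24926124]
```

```bash
python3 -m creep '[{"x":0.0005,"y":0.0005,"z":-0.04,"spin":0},{"x":0.0005,"y":0.0005,"z":-0.08,"spin":0},{"x":0.0005,"y":0.0005,"z":-0.105,"spin":0},{"x":0.0005,"y":0.0005,"z":-0.118,"spin":0},{"x":0.0005,"y":0.0005,"z":-0.125,"spin":0},{"x":0.0005,"y":0.0005,"z":-0.125,"spin":0}]' 
python3 -m creep '[{"x":0,"y":0,"z":0,"spin":0},{"x":0,"y":0,"z":0,"spin":0},{"x":0,"y":0,"z":0,"spin":0},{"x":0,"y":0,"z":0,"spin":0},{"x":0,"y":0,"z":0,"spin":0}]' 0.055 20
```

```text
time: 8.52
ee_pos: [0.4725, -0.2273, 0.125]
eef_rot: [0.79, -0.614, 0.0, -0.0]
ft_force: [-0.4, -0.2, 0.5]
width: 0.087
time: 9.15
ee_pos: [0.4723, -0.2277, 0.1249]
eef_rot: [0.789, -0.614, 0.0, -0.0]
ft_force: [-1.0, 0.2, 2.8]
width: 0.0637
```

```bash
python3 -m creep '[{"x":0,"y":0,"z":0.005,"spin":0},{"x":0,"y":0,"z":0.012,"spin":0},{"x":0,"y":0,"z":0.022,"spin":0},{"x":0,"y":0,"z":0.034,"spin":0},{"x":0,"y":0,"z":0.046,"spin":0},{"x":0,"y":0,"z":0.06,"spin":0},{"x":0,"y":0,"z":0.075,"spin":0},{"x":0,"y":0,"z":0.09,"spin":0},{"x":0,"y":0,"z":0.105,"spin":0},{"x":0,"y":0,"z":0.12,"spin":0},{"x":0,"y":0,"z":0.13,"spin":0},{"x":0,"y":0,"z":0.13,"spin":0}]'
python3 - <<'E'
from h import *
a=r.camera("scene")["pixels"];cv2.imwrite("pics/s2.png",cv2.resize(a[50:230,60:300],None,fx=3,fy=3))
E
```

```text
time: 10.65
ee_pos: [0.4725, -0.2277, 0.2553]
eef_rot: [0.789, -0.614, 0.001, -0.0]
ft_force: [0.3, 0.1, -5.0]
width: 0.0637
```

View pics/s2.png

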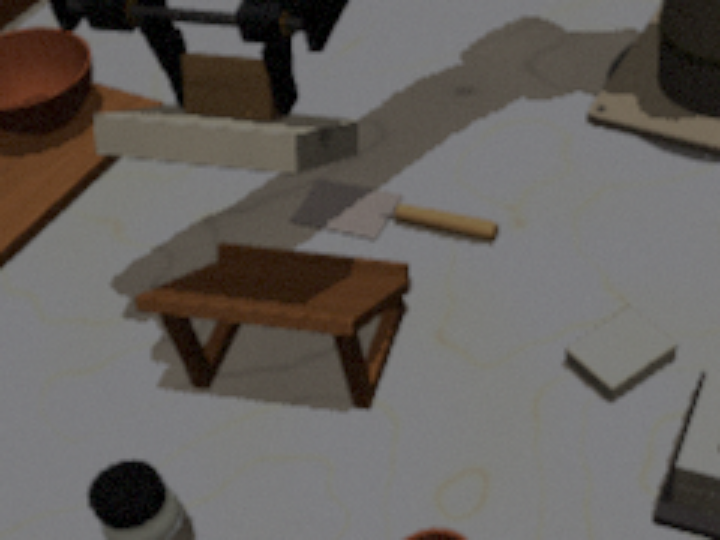

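The cover hangs from the fingers clear of the rack, with its front face at about (200,145) in the crop. I check its tilt with depth.

```bash
cat > tilt.py <<'E'
from h import *
s=r.read_state();p0=s["ee_pos"];q=s["eef_rot"];yaw=2*np.arctan2(q[1],q[0])  # jaw azimuth = cover y axis (or -y)
ey=np.array([np.cos(yaw),np.sin(yaw)]); ey=-ey if ey[1]<0 else ey; ex=np.array([ey[1],-ey[0]])
print("tcp",p0.round(4),"jaw az",np.degrees(np.arctan2(ey[1],ey[0])).round(2),"w",s["width"].round(4),"F",s["ft_force"].round(1))
for n in("scene","top"):
    W=cloud(r.camera(n));d=W[...,:2]-p0[:2];L=np.dstack([d@ex,d@ey,W[...,2]-p0[2]])*1000
    hsv=None
    m=(abs(L[...,0])<85)&(abs(L[...,1])<80)&(L[...,2]<-5)&(L[...,2]>-110)
    P=L[m];best=None;rng=np.random.default_rng(1)
    for k in range(2):
        P0=P if k==0 else P
        for want in(("front",0),("top",2)) if k==0 else ():
            best=(0,)
            for _ in range(800):
                a=P[rng.choice(len(P),3,False)];nn=np.cross(a[1]-a[0],a[2]-a[0]);l=np.linalg.norm(nn)
                if l<1:continue
                nn=nn/l
                if abs(nn[want[1]])<.82:continue
                g=abs((P-a[0])@nn)<2
                if g.sum()>best[0]:best=(g.sum(),g)
            if best[0]<40:continue
            G=P[best[1]];c=G.mean(0);nn=np.linalg.svd(G-c)[2][2];nn*=np.sign(nn[want[1]])
            print(n,want[0],len(G),"c",c.round(1),"n",nn.round(3),"lo",np.percentile(G,1,0).round(1),"hi",np.percentile(G,99,0).round(1))
E
python3 tilt.py
```

```text
Traceback (most recent call last):
  File "tilt.py", line 4, in <module>
    print("tcp",p0.round(4),"jaw az",np.degrees(np.arctan2(ey[1],ey[0])).round(2),"w",s["width"].round(4),"F",s["ft_force"].round(1))
                                                                                      ^^^^^^^^^^^^^^^^
AttributeError: 'float' object has no attribute 'round'
```

```bash
sed -i 's/s\["width"\].round(4)/round(s["width"],4)/' tilt.py; python3 tilt.py
```

```text
tcp [ 0.4722 -0.2276  0.2546] jaw az 104.26 w 0.064 F [ 0.1 -0.8 -5.4]
scene front 456 c [ 73.2   2.2 -11.8] n [0.876 0.001 0.483] lo [ 68.9 -67.1 -18.9] hi [77.3 67.9 -5.3]
scene top 324 c [ 52.2   3.8 -11.6] n [0.115 0.009 0.993] lo [ -1.5 -68.1 -16.6] hi [78.3 69.2 -5.1]
top front 189 c [ 71.6  -0.5 -11.2] n [ 0.853 -0.005  0.522] lo [ 66.6 -68.6 -19.4] hi [75.9 69.2 -5.3]
top top 227 c [53.9  7.1 -6.9] n [-0.005  0.004  1.   ] lo [ 41. -63.  -9.] hi [71.2 69.3 -5.1]
```

The slab is still tilted about 31°, so the pads hold it by torsion. I'll carry it over and roll it level about its low edge, resting that edge on the mould rim and moving the tool forward and down.

```bash
python3 -m creep '[{"x":0,"y":0.01,"z":0,"spin":0},{"x":-0.002,"y":0.03,"z":0,"spin":0},{"x":-0.006,"y":0.06,"z":0,"spin":-1},{"x":-0.011,"y":0.105,"z":0,"spin":-2},{"x":-0.016,"y":0.15,"z":0,"spin":-3},{"x":-0.021,"y":0.2,"z":0,"spin":-4},{"x":-0.026,"y":0.25,"z":0,"spin":-5},{"x":-0.031,"y":0.3,"z":0,"spin":-6},{"x":-0.036,"y":0.345,"z":0,"spin":-7},{"x":-0.039,"y":0.38,"z":0,"spin":-8},{"x":-0.041,"y":0.405,"z":0,"spin":-9},{"x":-0.042,"y":0.416,"z":0,"spin":-9.3}]'
python3 -m creep '[{"x":0,"y":0.005,"z":-0.01,"spin":0},{"x":0,"y":0.005,"z":-0.03,"spin":0},{"x":0,"y":0.005,"z":-0.055,"spin":0},{"x":0,"y":0.005,"z":-0.075,"spin":0},{"x":0,"y":0.005,"z":-0.085,"spin":0},{"x":0,"y":0.005,"z":-0.09,"spin":0},{"x":0,"y":0.005,"z":-0.09,"spin":0}]'
python3 tilt.py
python3 - <<'E'
from h import *
a=r.camera("scene")["pixels"];cv2.imwrite("pics/s3.png",cv2.resize(a[110:260,230:430],None,fx=3,fy=3))
E
```

```text
time: 12.3
ee_pos: [0.4288, 0.1907, 0.2546]
eef_rot: [0.738, -0.675, 0.0, 0.0]
ft_force: [0.3, -0.7, -5.5]
width: 0.064
time: 13.18
ee_pos: [0.4303, 0.1933, 0.1647]
eef_rot: [0.737, -0.676, 0.0, -0.0]
ft_force: [-0.0, -0.2, -4.4]
width: 0.0644
tcp [0.4303 0.1933 0.1647] jaw az 94.95 w 0.0644 F [-0.  -0.2 -4.4]
scene front 497 c [ 72.6  -0.1 -11.4] n [ 0.838 -0.002  0.546] lo [ 67.8 -69.4 -18.3] hi [77.2 67.4 -5.1]
scene top 811 c [  52.4    4.1 -104.4] n [-0.004  0.005  1.   ] lo [   4.4  -69.2 -106.6] hi [  84.7   69.1 -102.5]
top front 81 c [ 72.8 -31.4 -11.2] n [ 0.857 -0.006  0.515] lo [ 68.2 -69.8 -18.6] hi [76.6 10.9 -5.2]
top top 92 c [ 56.5 -32.7  -7.8] n [0.09  0.005 0.996] lo [ 37.  -69.9 -11.5] hi [73.7  8.5 -5.1]
```

View pics/s3.png

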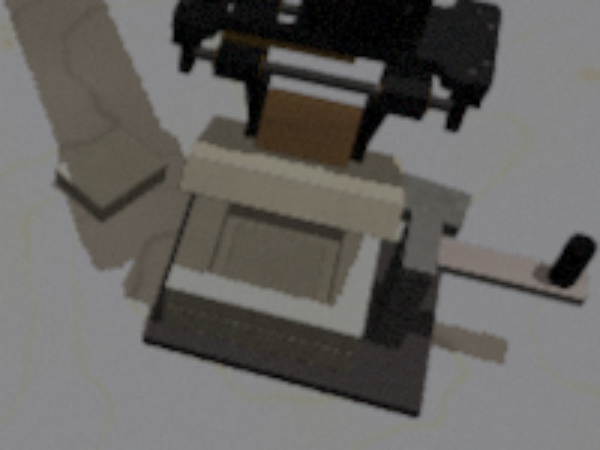

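The cover hangs tilted over the mould, low edge on the robot side, bolt fully out. Now I touch the low edge down.

```bash
python3 -m creep '[{"x":0,"y":0,"z":-0.008,"spin":0},{"x":0,"y":0,"z":-0.015,"spin":0},{"x":0,"y":0,"z":-0.019,"spin":0},{"x":0,"y":0,"z":-0.021,"spin":0},{"x":0,"y":0,"z":-0.0225,"spin":0},{"x":0,"y":0,"z":-0.024,"spin":0},{"x":0,"y":0,"z":-0.024,"spin":0}]'
```

```text
time: 14.2
ee_pos: [0.4311, 0.1936, 0.1414]
eef_rot: [0.737, -0.676, 0.001, -0.001]
ft_force: [2.1, -1.7, 1.9]
width: 0.064
```

```bash
python3 -m creep '[{"x":0.0025,"y":0.0002,"z":-0.001,"spin":0},{"x":0.005,"y":0.0004,"z":-0.002,"spin":0},{"x":0.0075,"y":0.0006,"z":-0.003,"spin":0},{"x":0.01,"y":0.0009,"z":-0.004,"spin":0},{"x":0.0125,"y":0.0011,"z":-0.0054,"spin":0},{"x":0.015,"y":0.0013,"z":-0.0067,"spin":0},{"x":0.017,"y":0.0015,"z":-0.008,"spin":0},{"x":0.019,"y":0.0017,"z":-0.0095,"spin":0},{"x":0.019,"y":0.0017,"z":-0.0095,"spin":0}]'; python3 tilt.py
```

```text
time: 15.32
ee_pos: [0.449, 0.1951, 0.1307]
eef_rot: [0.737, -0.676, -0.0, 0.0]
ft_force: [2.8, -0.3, -0.5]
width: 0.0638
tcp [0.449  0.1951 0.1307] jaw az 94.96 w 0.0638 F [ 2.8 -0.3 -0.5]
scene front 1248 c [ 71.8   0.3 -58.1] n [0.994 0.001 0.107] lo [  65.3  -69.2 -107.8] hi [ 76.7  67.9 -14.6]
scene top 1504 c [ 27.2   1.  -25.3] n [-0.25   0.001  0.968] lo [-45.8 -70.  -44.2] hi [ 66.9  68.  -14.7]
top front 77 c [ 66.7 -34.  -22.6] n [ 0.949 -0.007  0.315] lo [ 62.1 -70.2 -41.1] hi [ 72.    4.1 -12.4]
top top 179 c [ 42.  -39.9 -21.7] n [-0.25  -0.029  0.968] lo [-48.4 -70.  -46.5] hi [ 65.7  -2.4 -14.4]
```

```bash
python3 -m creep '[{"x":0.002,"y":0.0002,"z":-0.0015,"spin":0},{"x":0.004,"y":0.0004,"z":-0.003,"spin":0},{"x":0.006,"y":0.0005,"z":-0.0045,"spin":0},{"x":0.008,"y":0.0007,"z":-0.006,"spin":0},{"x":0.01,"y":0.0009,"z":-0.008,"spin":0},{"x":0.012,"y":0.001,"z":-0.0095,"spin":0},{"x":0.0135,"y":0.0012,"z":-0.011,"spin":0},{"x":0.015,"y":0.0013,"z":-0.0125,"spin":0},{"x":0.015,"y":0.0013,"z":-0.0125,"spin":0}]'; python3 tilt.py
```

```text
time: 16.55
ee_pos: [0.4643, 0.1964, 0.1185]
eef_rot: [0.737, -0.676, 0.0, -0.0]
ft_force: [-0.9, 0.4, -3.0]
width: 0.0639
tcp [0.4643 0.1964 0.1185] jaw az 94.96 w 0.0639 F [-0.9  0.4 -3. ]
scene front 1344 c [ 61.1   0.8 -68.5] n [ 0.999  0.002 -0.04 ] lo [  58.7  -69.4 -109. ] hi [ 63.7  68.8 -30.4]
scene top 1710 c [ 24.9   1.2 -31.6] n [-0.008 -0.003  1.   ] lo [-48.  -69.9 -33.6] hi [ 63.   67.7 -29.6]
top front 69 c [ 63.5 -35.6 -63.1] n [ 0.977 -0.018  0.214] lo [  53.7  -76.8 -109.7] hi [ 74.8   2.6 -25.5]
top top 116 c [ 31.5 -43.2 -31.8] n [-0.016  0.025  1.   ] lo [-53.3 -69.3 -34.5] hi [ 62.3  -6.9 -29.3]
```

```bash
cat > flush.py <<'E'
from h import *
t=np.radians(5);R=np.array([[np.cos(t),np.sin(t)],[-np.sin(t),np.cos(t)]])
for n in("scene","top"):
    c=r.camera(n);W=cloud(c);L=np.dstack([(W[...,:2]-[.4647,.1965])@R.T,W[...,2]])*1000
    x,y,z=np.moveaxis(L,2,0)
    for lab,a,b in(("cover",64,83),("block",30,57)):
        m=(z>a)&(z<b)&(abs(y)<62)&(x>50)&(x<72)
        if m.sum()>30:
            p=np.polyfit(y[m],x[m],1);print(n,lab,"+x face",np.median(x[m]).round(1),"slope deg",np.degrees(p[0]).round(2),m.sum())
        m=(z>a)&(z<b)&(abs(x)<52)&(y<-60)&(y>-82)
        if m.sum()>20:p=np.polyfit(x[m],y[m],1);print(n,lab,"-y face",np.median(y[m]).round(1),"slope",np.degrees(p[0]).round(2),m.sum())
    m=(abs(z-86)<4)&(abs(x)<75)&(abs(y)<76)
    print(n,"slab top z",np.median(z[m]).round(1))
    for ax,nm in((x,"x"),(y,"y")):
        o=y if nm=="x" else x
        for sg in(1,-1):
            e=[]
            for k in range(-54,55,6):
                mm=m&(abs(o-k)<3)
                if mm.sum()>3:e.append((sg*ax[mm]).max()*sg)
            print("  edge",nm,sg,np.round(np.median(e),1),len(e))
print(r.read_state()["ee_pos"],r.read_state()["ft_force"].round(1))
E
python3 flush.py
```

```text
scene cover +x face 62.3 slope deg -0.09 326
scene block +x face 59.7 slope deg -0.05 410
scene slab top z 87.0
  edge x 1 63.1 19
  edge x -1 -49.2 19
  edge y 1 68.0 18
  edge y -1 -70.5 18
top slab top z 86.7
  edge x 1 61.0 9
  edge x -1 47.2 9
  edge y 1 -56.1 7
  edge y -1 -68.8 7
[0.46424007 0.1964144  0.1185968 ] [-0.7  0.1 -4.9]
```

The cover is level and flush in y but 2.6 mm too far in +x. I lift it 3 mm, shift and lower again.

```bash
python3 -m creep '[{"x":0,"y":0,"z":0.0015,"spin":0},{"x":0,"y":0,"z":0.003,"spin":0},{"x":-0.001,"y":-0.0001,"z":0.003,"spin":0},{"x":-0.0025,"y":-0.0002,"z":0.003,"spin":0},{"x":-0.0025,"y":-0.0002,"z":0.003,"spin":0},{"x":-0.0025,"y":-0.0002,"z":0.0015,"spin":0},{"x":-0.0025,"y":-0.0002,"z":0.0005,"spin":0},{"x":-0.0025,"y":-0.0002,"z":-0.0003,"spin":0},{"x":-0.0025,"y":-0.0002,"z":-0.001,"spin":0},{"x":-0.0025,"y":-0.0002,"z":-0.0015,"spin":0},{"x":-0.0025,"y":-0.0002,"z":-0.0015,"spin":0}]'; python3 flush.py
```

```text
time: 18.12
ee_pos: [0.4621, 0.1962, 0.1179]
eef_rot: [0.737, -0.676, 0.0, -0.0]
ft_force: [-3.3, -3.8, 7.0]
width: 0.0639
scene cover +x face 59.8 slope deg -0.17 314
scene block +x face 59.6 slope deg 0.05 414
scene slab top z 86.2
  edge x 1 60.6 19
  edge x -1 -51.0 19
  edge y 1 67.7 19
  edge y -1 -70.5 19
top slab top z 86.5
  edge x 1 58.2 9
  edge x -1 44.8 9
  edge y 1 -55.9 7
  edge y -1 -68.5 7
[0.46208405 0.19624201 0.11792178] [-2.1 -2.   6.4]
```

```bash
python3 -m creep '[{"x":0,"y":0,"z":0.0008,"spin":0},{"x":0,"y":0,"z":0.0008,"spin":0},{"x":0,"y":0,"z":0.0008,"spin":0},{"x":0,"y":0,"z":0.0008,"spin":0},{"x":0,"y":0,"z":0.0008,"spin":0},{"x":0,"y":0,"z":0.01,"spin":0},{"x":0,"y":0,"z":0.04,"spin":0},{"x":0,"y":0,"z":0.09,"spin":0},{"x":0,"y":0,"z":0.132,"spin":0},{"x":0,"y":0,"z":0.132,"spin":0}]' 0.087
python3 -m creep '[{"x":-0.003,"y":0.04,"z":0,"spin":0},{"x":-0.008,"y":0.1,"z":0,"spin":0},{"x":-0.012,"y":0.15,"z":0,"spin":0},{"x":-0.014,"y":0.185,"z":0,"spin":0},{"x":-0.014,"y":0.185,"z":0,"spin":0},{"x":-0.014,"y":0.185,"z":0,"spin":0}]' 0.045 20
python3 flush.py
python3 - <<'E'
from h import *
a=r.camera("scene")["pixels"];cv2.imwrite("pics/s4.png",cv2.resize(a[110:260,230:430],None,fx=3,fy=3))
E
```

```text
time: 19.48
ee_pos: [0.463, 0.1972, 0.2528]
eef_rot: [0.737, -0.676, 0.002, -0.003]
ft_force: [0.2, -0.4, -0.6]
width: 0.087
time: 20.23
ee_pos: [0.4477, 0.3805, 0.2484]
eef_rot: [0.737, -0.676, 0.0, 0.001]
ft_force: [-0.1, 0.2, -0.2]
width: 0.0458
scene cover +x face 59.7 slope deg -0.04 327
scene block +x face 59.7 slope deg -0.05 423
scene slab top z 86.1
  edge x 1 60.4 19
  edge x -1 -59.1 19
  edge y 1 68.1 19
  edge y -1 -70.7 19
top cover -y face -70.4 slope -0.23 26
top slab top z 86.1
  edge x 1 58.6 19
  edge x -1 -58.9 19
  edge y 1 68.4 19
  edge y -1 -69.4 19
[0.44820857 0.37995577 0.24884219] [-0.6 -0.1  0.3]
```

View pics/s4.png

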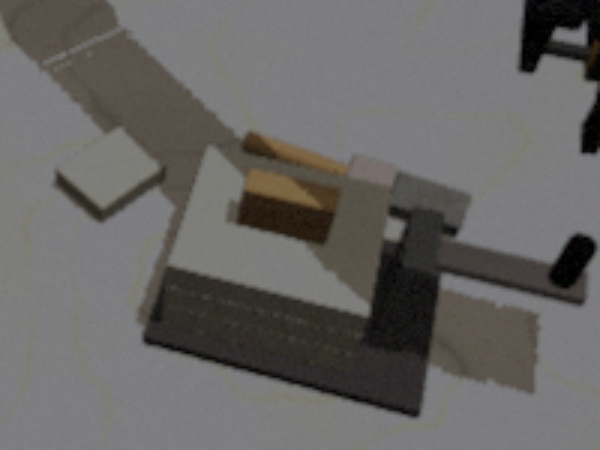

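The cover sits level, grip at about (290,205) in the crop, edges flush, bolt nose clear of it. Now I grip the knob and push the bolt home.

```bash
python3 -m creep '[{"x":0.0005,"y":0.0005,"z":-0.04,"spin":0},{"x":0.0005,"y":0.0005,"z":-0.08,"spin":0},{"x":0.0005,"y":0.0005,"z":-0.105,"spin":0},{"x":0.0005,"y":0.0005,"z":-0.118,"spin":0},{"x":0.0005,"y":0.0005,"z":-0.118,"spin":0}]' 
python3 -m creep '[{"x":0,"y":0,"z":0,"spin":0},{"x":0,"y":0,"z":0,"spin":0},{"x":0,"y":0,"z":0,"spin":0},{"x":0,"y":0,"z":0,"spin":0},{"x":0,"y":0,"z":0,"spin":0}]' 0.01 20
python3 -m creep '[{"x":0.0003,"y":-0.004,"z":0,"spin":0},{"x":0.0009,"y":-0.01,"z":0,"spin":0},{"x":0.0014,"y":-0.016,"z":0,"spin":0},{"x":0.002,"y":-0.022,"z":0,"spin":0},{"x":0.0024,"y":-0.028,"z":0,"spin":0},{"x":0.003,"y":-0.033,"z":0,"spin":0},{"x":0.0032,"y":-0.037,"z":0,"spin":0},{"x":0.0035,"y":-0.04,"z":0,"spin":0},{"x":0.0036,"y":-0.042,"z":0,"spin":0},{"x":0.0036,"y":-0.042,"z":0,"spin":0},{"x":0.0036,"y":-0.042,"z":0,"spin":0}]'
```

```text
time: 21.0
ee_pos: [0.4483, 0.3811, 0.1309]
eef_rot: [0.737, -0.676, 0.0, 0.0]
ft_force: [-0.5, 0.4, -0.1]
width: 0.045
time: 21.62
ee_pos: [0.4483, 0.3815, 0.1314]
eef_rot: [0.737, -0.676, 0.0, 0.0]
ft_force: [-0.7, -4.0, 5.0]
width: 0.0173
time: 23.0
ee_pos: [0.4518, 0.3415, 0.1315]
eef_rot: [0.737, -0.675, -0.001, -0.002]
ft_force: [2.0, 11.2, 1.2]
width: 0.0175
```

```bash
python3 -m creep '[{"x":0,"y":-0.002,"z":0,"spin":0},{"x":0,"y":-0.002,"z":0,"spin":0},{"x":0,"y":-0.002,"z":0,"spin":0}]'
python3 -m creep '[{"x":0,"y":0.003,"z":0,"spin":0},{"x":0,"y":0.003,"z":0,"spin":0},{"x":0,"y":0.003,"z":0,"spin":0},{"x":0,"y":0.003,"z":0,"spin":0},{"x":0,"y":0.003,"z":0.02,"spin":0},{"x":0,"y":0.003,"z":0.06,"spin":0},{"x":0,"y":0.003,"z":0.12,"spin":0},{"x":0,"y":0.05,"z":0.12,"spin":0},{"x":0,"y":0.11,"z":0.12,"spin":0},{"x":0,"y":0.15,"z":0.12,"spin":0},{"x":0,"y":0.15,"z":0.12,"spin":0}]' 0.036
python3 flush.py
python3 - <<'E'
from h import *
c=r.camera("top");W=cloud(c);L=(W[...,:2]-[.4647,.1965])@np.array([[np.cos(.0873),-np.sin(.0873)],[np.sin(.0873),np.cos(.0873)]])
X,Y=L[...,0],L[...,1];Z=W[...,2]
m=(abs(X)<.03)&(abs(Y-.15)<.05)&(Z>.136)&(Z<.142);print("knob local",L[m].mean(0))
m=(abs(X)<.01)&(Y>.035)&(Y<.08)&(abs(Z-.099)<.003);print("nose",L[m].min(0))
a=r.camera("scene")["pixels"];cv2.imwrite("pics/s5.png",a)
E
```

```text
time: 23.38
ee_pos: [0.4517, 0.3413, 0.1316]
eef_rot: [0.738, -0.675, -0.002, -0.003]
ft_force: [4.8, 20.1, -6.3]
width: 0.0177
time: 24.75
ee_pos: [0.4489, 0.4916, 0.2521]
eef_rot: [0.739, -0.674, -0.001, -0.0]
ft_force: [0.1, 0.0, 0.3]
width: 0.0358
scene cover +x face 59.8 slope deg -0.12 324
scene block +x face 59.7 slope deg -0.03 406
scene slab top z 86.2
  edge x 1 60.8 19
  edge x -1 -59.1 19
  edge y 1 67.6 19
  edge y -1 -70.6 19
top cover -y face -70.4 slope 0.73 28
top slab top z 86.1
  edge x 1 58.4 19
  edge x -1 -59.3 19
  edge y 1 68.0 19
  edge y -1 -69.7 19
[0.45155878 0.48792225 0.25209308] [-0.1  0.   0.4]
knob local [0.00047246 0.14416156]
nose [-0.00994652  0.05001123]
```

View pics/s5.png

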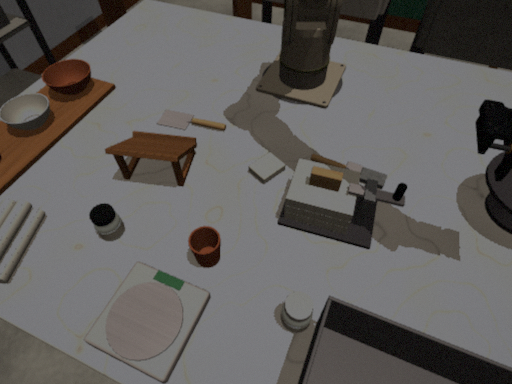

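The cover is on the mould at about (325,190). The bolt nose lies over it at (352,188), the knob is at (400,192), and the bystanders are where they were. Handing in.

```bash
python3 -c "
from bench import r
print(r.close_job())"
```

```text
the job is handed in; nothing more can be done
None
```

The mould is closed and the job is handed in, at about 25 s of the 64 s allowed. I drew the bolt back to its stop, set the cover on the lower half, pushed the bolt home and left the gripper clear of everything.

- **Placing the cover:** it stayed tilted about 31° when lifted by its grip. I rested its low edge on the mould rim and rolled it level, with about 7 N at first touch, then lifted it 3 mm once to correct a 2.6 mm offset in x.
- **Seating:** the top of the slab measures 86.1 mm above the table, against 86 mm nominal. In the scene view the front faces of cover and block agree within 0.2 mm. The +y and -y edges agree within about 0.3 mm.
- **Bolt:** the knob is at 144 mm in fixture y (145 when home) and the nose reaches 20 mm in over the cover. It moved 40 mm and then held firm against about 20 N.
- **Bystanders:** in the last picture nothing else appears to have moved. I checked that by eye only.
- **Disagreement:** x-edge estimates taken from the slab and block top outlines put the cover about 1–2 mm toward -x, while the face comparison shows it flush. I trusted the faces, because that compares both parts in the same picture. The back face was not visible, so I could not check it directly.

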